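# Open the latched knife cupboard

### The job

Open the taller of the two small plywood knife cupboards on the shoemaker's bench: press the sprung steel hook plate down through the gap in its top until the door springs ajar, then swing that door wide open, about square to the cupboard's front, and leave it there. Leave the lower cupboard shut.

Things in the scene. Friction and masses are not known exactly. Their poses are not given: they have to be found in the camera images.
- tall: Taller cupboard, plywood, fixed; 160 mm deep (x), 180 wide (y), 240 high; bar handle on its door (the other is 160 high with a round knob). Origin: centre of its underside, on the bench; its door faces its -x, towards the robot. Through its 12 mm top a gap 55 (x) by 80 mm (y), centred at x -12, y 0, shows the hook plate. A loose rubber heel 22 mm high lies on top behind the gap.
- tall_pad (a point): Centre of the upper face of the taller cupboard's steel hook plate, 45 (x) by 60 mm (y), level, 20 mm below the cupboard's top, in the gap. Its sprung arm pivots 72 mm behind (+x). Pressed down 9 to 12 mm (5 to 12 N) it frees the door; stop at 18 mm; it springs back when let go. Axes as the cupboard's.
- tall_door (a joint): Its door, rad: about 0.03 latched, 0.5 sprung ajar, 1.57 square to the front, stop 1.75; stays where left. Panel 14 mm thick, 176 wide, upper edge level with the top. Vertical hinge line at cupboard x -80, y +88 mm, on the inner face; swings to -x. A keeper 70 to 108 mm from the hinge, 25 to 35 mm below the upper edge, stands 32 mm off the inner face.
- low_door (a joint): Angle of the lower cupboard's door, rad: about 0.03 while latched; it is to stay so.

How it is judged:
By the outcome, as a careful person would: the job done as asked, in the order asked, and still so for the second after the job is handed in, with the robot touching nothing.
It also fails if it takes over 38 s, if anything falls off the work surface, if the arm or the gripper's body presses on something with over 40 N, if the wrist force passes 120 N, or if a joint passes its speed limit or range.

### The arm

A 7-joint arm with a two-finger parallel gripper is mounted at the origin on the work surface. World frame = base frame: x ahead of the robot, y to its left, z up, the work surface at z = 0. Lengths are in m, angles in rad, forces in N, time in s.
With the tool pointing down it reaches from about 0.425 to 0.95 m from the base axis. Payload 4.7 kg.
Tool frame: the origin (TCP) lies on the centre line of the jaws, within the pads' length; the fingertips stand 8 mm ahead of it and the grasp point (between the pads) lies 11 mm behind it (finger_overhang is the distance from the TCP to the fingertips, in m); z points along the fingers, x is the direction in which the jaws open and shut, and the axes are right-handed (so a half turn about z gives the same grasp; the last joint's range is limited). The gripper opens to 87 mm and grips with 3 to 60 N. Pads are 19 mm wide; open, the fingers measure 117 mm over their backs; the gripper's body (75 mm by 190 mm) begins 51 mm behind the grasp point.
Start: joints at [1.182, 0.469, -0.049, 1.532, 0.024, 1.141, -0.082], TCP at [0.238, -0.632, 0.231] pointing down, gripper open.
Joint ranges: [-2.59, 2.59], [-0.33, 1.99], [-1.39, 1.29], [0.1, 2.45], [-1.04, 4.18], [0.21, 1.99], [-2.66, 2.66]. Speed limits (rad/s): [2.57, 2.57, 3.14, 3.14, 3.14, 3.14, 3.14].

### API

Orientations are given as [roll, pitch, yaw] about the fixed x, y, z axes, in that order (R = Rz(yaw) Ry(pitch) Rx(roll)).
In Python, from cell import get_state, read_camera, camera_model, hand_in, finger_overhang gives the robot as it stands. The module is installed in compiled form; this text tells all that it offers.
- The arm moves only by the tool move_arm, never from a script. Its argument "deltas" is a list of rows, each a list of 2 entries, a list of its own where there are three numbers: the shift along the tool's x, y, z in mm, then the turn about the tool's z in degrees. In form: [[[x, y, z], twist], ...]. A call has 1 to 5 rows; each row shifts and turns the pose as measured when the row begins, along the tool's axes as they then stand; what a row does not reach is not made up. A row lasts 1/10 s, in which the tool goes at most 50 mm and 8.59 degrees, less where a joint would pass 70% of its speed; a pose out of reach is approached as far as the arm can. A call with a gripper value outside its range is refused whole. "jaw" is the opening, from 0 (shut) to 1 (fully open), set as the call begins (left out, the last holds). The fingers move at their own pace and stop on an object; "grip_force" is the grip in N (left out, the last holds). Time passes only in rows, so rows that do not move let the fingers close. It gives the time, the measured TCP pose, the force and the opening at its end, in the units of the state.
- get_state(): the state, without advancing time (a new reading comes with each control period).
- read_camera(name): name is "side" or "top" or "wrist"; returns (picture, depth): 384x512x3 uint8, red, green, blue; 384x512 float32, m along the optical axis (not along the pixel's ray), 0 where there is no reading.
- camera_model(name): a dict with "fx", "fy", "cx", "cy" (pixels), "T" (4x4, takes a point from camera to world coordinates). Camera axes: x right, y up, looking along -z (the intrinsics and any distortion apply to the point x, -y, -z); pixel columns grow to the right and rows downward; lengths in m; the calibration is good to about 2 mm. A picture is of the moment at which its call begins: read the wrist's pose just before it. camera_model takes no time and is no camera call; for the wrist camera it gives the pose at the moment of the call.
- hand_in(): hands the job in, once; it reports no verdict.
The state is a dict: "time_s": time; "joints": joint angles; "joint_velocities": joint speeds; "effort": joint torques, N m; "position": TCP position; "eef_rot": TCP orientation; "force": force on the tool from outside, world axes, zero at the start; "wrist_torque": the same for the moment, N m; "opening": opening from 0.0 (shut) to 1.0 (fully open).
Only numpy, scipy, OpenCV 4.12 (cv2) and the standard library are available. Lean on these libraries where they do the work, as an engineer would, in place of code of your own. Each camera call takes 0.05 s, during which the arm holds its last target.

## Working session

There is one attempt and no reset: what is moved stays moved. The work goes in short steps, Python scripts to look and compute and a tool call to move; the robot and the scene stay as the last step left them, time stands still between calls to the robot, and variables do not carry over. Pictures are saved under pics/ and viewed, and the job is handed in when it is done.

Besides the shell and the picture viewer there is one more tool, called after ">>>" as a command line: name --argument value ..., lists and objects as JSON in quotes. move_arm: Moves the arm, as the interface text tells. Its arguments: {"type":"object","properties":{"deltas":{"type":"array"},"jaw":{"type":"number"},"grip_force":{"type":"number"}},"required":["deltas"]}

```bash
mkdir -p pics; cat > h.py <<'E'
import numpy as np, cv2
from cell import *
def grab(name,tag):
    m=camera_model(name); im,d=read_camera(name)
    cv2.imwrite(f'pics/{tag}.png',im[:,:,::-1]); np.savez(f'{tag}.npz',im=im,d=d,**{k:np.array(v) for k,v in m.items() if k in('fx','fy','cx','cy','T')})
    return im,d,m
def world(d,m):
    v,u=np.mgrid[0:d.shape[0],0:d.shape[1]]
    x=(u-m['cx'])/m['fx']*d; y=(v-m['cy'])/m['fy']*d
    P=np.stack([x,-y,-d,np.ones_like(d)],-1)@np.array(m['T']).T
    return P[...,:3]
E
python3 - <<'E'
from h import *
print(get_state())
for n in('side','top'):
    im,d,m=grab(n,n+'0'); print(n,{k:(np.round(v,3).tolist()) for k,v in m.items()})
    P=world(d,m)
print(get_state()['time_s'], finger_overhang)
E
```

```text
{'time_s': 0.0, 'joints': array([ 1.18211591,  0.46943776, -0.0485972 ,  1.53370029,  0.0241147 ,
        1.14100831, -0.08229762]), 'joint_velocities': array([-6.32340558e-04, -3.41970639e-04, -2.01454441e-04, -6.39604754e-04,
        6.89746786e-04,  1.84691278e-03, -7.47639703e-06]), 'effort': array([-5.60356045e-05, -5.07970583e+01, -8.09720415e-02, -2.36154842e+01,
       -6.14769151e-02,  3.79042129e-02,  1.69706664e-04]), 'position': array([ 0.23744471, -0.63122538,  0.22949922]), 'eef_rot': array([ 3.14150714e+00,  1.96561001e-03, -1.21097369e+00]), 'force': array([-0.04224131, -0.30854696, -0.14655215]), 'wrist_torque': array([0.04296672, 0.01984935, 0.02499291]), 'opening': 1.001864558596658}
side {'fx': 369.265, 'fy': 369.265, 'cx': 255.689, 'cy': 187.127, 'T': [[0.855, 0.496, -0.153, 0.47], [-0.519, 0.816, -0.253, -0.181], [-0.001, 0.295, 0.955, 0.988], [0.0, 0.0, 0.0, 1.0]]}
top {'fx': 351.227, 'fy': 351.227, 'cx': 251.391, 'cy': 188.329, 'T': [[-0.009, 0.993, -0.119, 0.514], [-1.0, -0.005, 0.026, 0.049], [0.026, 0.119, 0.993, 0.897], [0.0, 0.0, 0.0, 1.0]]}
0.1 0.008
```

View pics/side0.png

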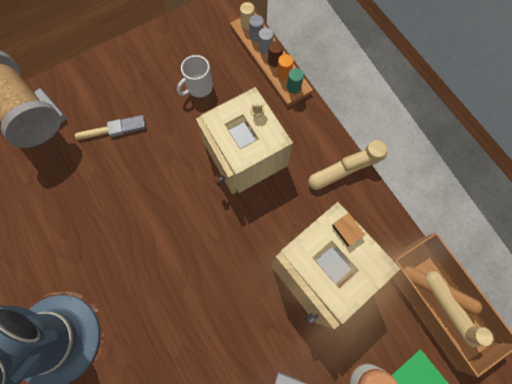

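View pics/top0.png

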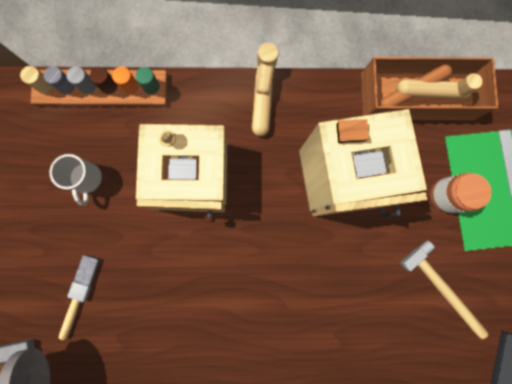

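The top view shows the tall cupboard on the right (roof around pixel (370,160), pad at (370,163), heel at (352,130)), and the low one at (182,167). The robot is at bottom left in the side view. Next I'll measure the tall cupboard.

```bash
cat > m.py <<'E'
from h import *
for n in('top','side'):
    z=np.load(n+'0.npz'); d=z['d']; P=world(d,z); im=z['im'].astype(int)
    Z=P[...,2]
    mk=(abs(Z-0.24)<0.008)&(P[...,0]>0.4)
    k,lab,st,c=cv2.connectedComponentsWithStats(mk.astype(np.uint8))
    i=1+np.argmax(st[1:,4]); mk=lab==i
    pts=P[mk]; print(n,st[i],'zmed',np.median(pts[:,2]))
    r=cv2.minAreaRect((pts[:,:2]*1000).astype(np.float32)); print('roof+door rect',r, cv2.boxPoints(r).round(1).tolist())
    # gap/hole pts
    f=cv2.morphologyEx(mk.astype(np.uint8),cv2.MORPH_CLOSE,np.ones((45,45)))
    pad=(f>0)&(abs(Z-0.22)<0.005)&(im.max(-1)-im.min(-1)<30)
    k,lab,st,c=cv2.connectedComponentsWithStats(pad.astype(np.uint8)); i=1+np.argmax(st[1:,4]); pp=P[lab==i]
    r=cv2.minAreaRect((pp[:,:2]*1000).astype(np.float32)); print('pad',st[i],r,np.median(pp,0),pp.mean(0))
    im2=z['im'][:,:,::-1].copy()
    im2[mk]=(0,0,255); im2[lab==i]=(255,0,0); cv2.imwrite(f'pics/{n}_mk.png',im2)
E
python3 m.py
```

```text
top [ 318  110  109  102 6608] zmed 0.24105905627209462
roof+door rect ((645.7618408203125, -201.56431579589844), (178.94808959960938, 181.79995727539062), 8.346649169921875) [[544.0, -124.5999984741211], [570.4000244140625, -304.5], [747.5, -278.5], [721.0999755859375, -98.5999984741211]]
pad [353 151  34  27 672] ((641.9323120117188, -202.00039672851562), (44.72538375854492, 60.343204498291016), 8.654037475585938) [ 0.64209607 -0.20224581  0.22114315] [ 0.64194053 -0.20182497  0.2210922 ]
side [ 276  202  124  128 6320] zmed 0.23782198864021742
roof+door rect ((645.50244140625, -201.8053741455078), (179.59878540039062, 180.20578002929688), 8.7298583984375) [[543.0999755859375, -126.4000015258789], [570.4000244140625, -304.5], [747.9000244140625, -277.20001220703125], [720.5999755859375, -99.0999984741211]]
pad [316 248  35  35 617] ((642.2588500976562, -201.7655029296875), (44.46535873413086, 59.16483688354492), 9.065348625183105) [ 0.64223536 -0.20225816  0.21796273] [ 0.64214702 -0.20222548  0.21798491]
```

Both cameras agree: the pad is at (0.642, -0.202, 0.220) and the cupboard yaw is about 8.7°. I'll write a helper that turns a target into tool-axis rows.

```bash
cat >> h.py <<'E'
from scipy.spatial.transform import Rotation as Ro
YC=np.radians(8.7); RC=np.array([[np.cos(YC),-np.sin(YC)],[np.sin(YC),np.cos(YC)]])
OC=np.array([.642,-.202])-RC@[-.012,0]
def cup(x,y): return OC+RC@np.array([x,y])
def to(x,y,z,yaw=None):
    s=get_state(); R=Ro.from_euler('xyz',s['eef_rot']).as_matrix()
    d=R.T@(np.array([x,y,z])-s['position'])*1000
    tw=0 if yaw is None else -((yaw-np.degrees(s['eef_rot'][2])+180)%360-180)
    print('t',round(s['time_s'],2),'delta',d.round(1),'twist',round(tw,1),'F',s['force'].round(1),'pos',s['position'].round(4))
E
python3 -c "
from h import *
to(.642,-.202,.34,-81.3); print(cup(-.08,.088))"
```

```text
t 0.1 delta [-259.6 -529.8 -110. ] twist 11.9 F [ 0.5 -0.2 -0. ] pos [ 0.2375 -0.6313  0.2296]
[ 0.56147146 -0.12529827]
```

>>> move_arm --deltas '[[[0, 0, -30], 4], [[0, 0, -40], 4], [[0, 0, -30], 4], [[0, 0, 0], 0]]' --jaw 0 --grip_force 20

```text
time_s: 0.5
position: [0.2367, -0.6299, 0.3285]
eef_rot: [3.139, 0.011, -1.429]
force: [0.2, -1.0, 0.4]
opening: 0.722
```

```bash
python3 -c "
from h import *
to(.642,-.202,.34,-81.3); print(get_state()['opening'])"
```

```text
t 0.5 delta [-366.4 -461.7   -8.9] twist -0.6 F [ 0.2 -1.   0.4] pos [ 0.2367 -0.6299  0.3285]
0.722498245458798
```

>>> move_arm --deltas '[[[-22, -28, -3], 0], [[-25, -31, -2], 0], [[-25, -31, -2], 0], [[-25, -31, -2], 0], [[-25, -31, -2], 0]]'

```text
time_s: 1.0
position: [0.3661, -0.4879, 0.3343]
eef_rot: [3.131, 0.015, -1.442]
force: [0.7, -0.3, 0.4]
opening: 0.265
```

>>> move_arm --deltas '[[[-25, -31, 0], 0], [[-25, -31, 0], 0], [[-25, -31, 0], 0], [[-25, -31, 0], 0], [[-25, -31, 0], 0]]'

```text
time_s: 1.5
position: [0.5061, -0.3356, 0.3286]
eef_rot: [3.124, 0.021, -1.44]
force: [-0.1, -0.6, -0.1]
opening: 0.009
```

```bash
python3 -c "
from h import *
to(.642,-.202,.34,-81.3); print(get_state()['opening'],get_state()['eef_rot'])"
```

```text
t 1.5 delta [-114.9 -152.1  -11.6] twist -1.2 F [-0.1 -0.6 -0.1] pos [ 0.5061 -0.3356  0.3286]
0.009188084727775284 [ 3.12408331  0.0213056  -1.43955037]
```

>>> move_arm --deltas '[[[-25, -33, -3], -1], [[-25, -33, -2], 0], [[-25, -33, -2], 0], [[-20, -26, -2], 0], [[-10, -13, 0], 0]]'

```text
time_s: 2.0
position: [0.6311, -0.201, 0.3304]
eef_rot: [3.116, 0.029, -1.413]
force: [0.4, -0.1, 0.7]
opening: 0.004
```

```bash
python3 -c "
from h import *
to(.642,-.202,.26,-81.3); print(get_state()['opening'],get_state()['eef_rot'])"
```

```text
t 2.0 delta [  4.7 -12.4  70. ] twist 0.4 F [ 0.4 -0.1  0.7] pos [ 0.6311 -0.201   0.3304]
0.003611800818841448 [ 3.11619359  0.02917648 -1.41262725]
```

>>> move_arm --deltas '[[[5, -12, 15], 0], [[0, 0, 25], 0], [[0, 0, 20], 0], [[0, 0, 10], 0]]'

```text
time_s: 2.4
position: [0.6425, -0.2006, 0.2555]
eef_rot: [3.114, 0.03, -1.407]
force: [-0.3, -1.3, -0.5]
opening: 0.003
```

```bash
python3 -c "
from h import *
grab('side','side1')
to(.642,-.202,.23,-81.3); print(get_state()['opening'],get_state()['eef_rot'])"
```

```text
t 2.45 delta [ 2.2 -0.8 23.9] twist 0.7 F [-1.2 -0.6 -1.5] pos [ 0.6417 -0.2006  0.254 ]
0.0038064787790445223 [ 3.11167647  0.03076238 -1.40760014]
```

View pics/side1.png

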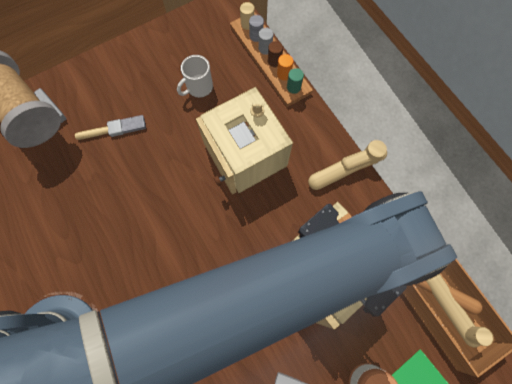

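The side view shows the arm hiding the cupboard roof, so it can't show the tool in the gap. The measured pose has it centred over the gap within 2 mm. Pressing slowly now.

>>> move_arm --deltas '[[[2, -1, 10], 0], [[0, 0, 10], 0], [[0, 0, 5], 0]]'

```text
time_s: 2.75
position: [0.6422, -0.2038, 0.2286]
eef_rot: [3.113, 0.029, -1.41]
force: [-0.5, 0.8, 4.4]
opening: 0.004
```

>>> move_arm --deltas '[[[0, 0, 4], 0], [[0, 0, 4], 0]]'

```text
time_s: 2.95
position: [0.6418, -0.2039, 0.2238]
eef_rot: [3.114, 0.028, -1.41]
force: [-3.8, 1.7, 9.1]
opening: 0.01
```

```bash
python3 -c "
from h import *
to(.642,-.202,.215,-81.3)"
```

```text
t 2.95 delta [-1.6 -0.8  8.8] twist 0.5 F [-3.8  1.7  9.1] pos [ 0.6418 -0.2039  0.2238]
```

>>> move_arm --deltas '[[[-1, 0, 5], 0], [[0, 0, 5], 0]]'

```text
time_s: 3.15
position: [0.6416, -0.2039, 0.218]
eef_rot: [3.117, 0.025, -1.411]
force: [-2.5, 0.1, 7.5]
opening: 0.005
```

>>> move_arm --deltas '[[[0, 0, 5], 0], [[0, 0, 5], 0]]'

```text
time_s: 3.35
position: [0.6418, -0.2038, 0.2127]
eef_rot: [3.12, 0.023, -1.412]
force: [-3.3, 0.5, 9.3]
opening: 0.007
```

```bash
python3 -c "
from h import *
grab('top','top2')
to(.642,-.202,.30,-81.3)"
```

```text
t 3.4 delta [ -3.8   1.4 -87.6] twist 0.4 F [-2.6  0.8  8.3] pos [ 0.6418 -0.2038  0.2123]
```

View pics/top2.png

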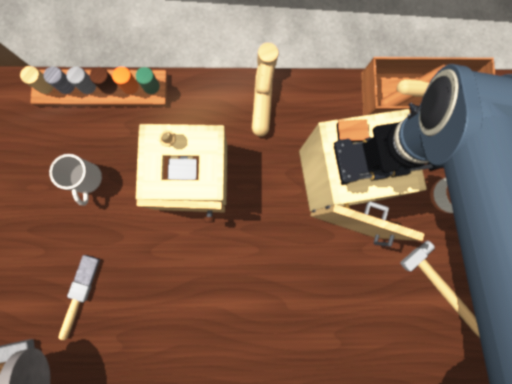

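The hook is freed: the door has sprung ajar, from the hinge at about pixel (330,207) to the free edge at about (420,238). The keeper loop is at (378,208). A hammer head at (418,257) lies near the door's path, so I'll check it while lifting.

>>> move_arm --deltas '[[[-1, 0, -20], 0], [[0, 0, -25], 0], [[-1, 0, -30], 0], [[0, 0, -25], 0], [[0, 0, 0], 0]]'

```text
time_s: 3.9
position: [0.6457, -0.2047, 0.3199]
eef_rot: [3.128, 0.019, -1.412]
force: [0.1, 0.5, 0.0]
opening: 0.006
```

```bash
python3 -c "
from h import *
z=np.load('top2.npz');P=world(z['d'],z)
H=cup(-.08,.088)
for (u,v) in [(405,265),(418,257),(431,246),(425,263),(440,285),(460,307)]:
    p=P[v,u]; print(u,v,p.round(3),'r',np.hypot(*(p[:2]-H)).round(3),'cup',(RC.T@(p[:2]-OC)).round(3))
for (u,v) in [(418,236),(380,224),(345,211)]:
    p=P[v,u]; q=RC.T@(p[:2]-H); print('door',p.round(3),'ang',np.arctan2(-q[0],-q[1]),np.hypot(*q))
to(.642,-.202,.31,-81.3)"
```

```text
405 265 [ 0.426 -0.351  0.025] r 0.263 cup [-0.248 -0.115]
418 257 [ 0.445 -0.384  0.026] r 0.284 cup [-0.234 -0.15 ]
431 246 [ 0.472 -0.419  0.026] r 0.307 cup [-0.213 -0.189]
425 263 [ 0.43  -0.401  0.026] r 0.305 cup [-0.251 -0.165]
440 285 [ 0.377 -0.434  0.028] r 0.359 cup [-0.309 -0.189]
460 307 [ 0.324 -0.48   0.026] r 0.427 cup [-0.368 -0.227]
door [ 0.501 -0.28   0.241] ang 0.5251433937802789 0.1659466864698875
door [ 0.524 -0.209  0.242] ang 0.5740808971275353 0.09167532999527986
door [ 0.549 -0.144  0.24 ] ang 0.7388618475568571 0.022814956302284195
t 3.9 delta [-3.1  3.1 10. ] twist 0.4 F [0.1 0.5 0. ] pos [ 0.6457 -0.2047  0.3199]
```

```bash
cat >> h.py <<'E'
def fing(th,r,off): 
    return cup(*(np.array([-.08,.088])+r*np.array([-np.sin(th),-np.cos(th)])+off*np.array([np.cos(th),-np.sin(th)])))
E
python3 -c "
from h import *
p=fing(.5,.145,.035); print(p)
to(*p,.30,-81.3)
for t in (.5,.7,.9,1.1,1.3,1.45,1.57): print(t,fing(t,.14,.014).round(4))
"
```

```text
[ 0.5449026  -0.27353954]
t 3.9 delta [ 52.4 110.2  20.3] twist 0.4 F [0.1 0.5 0. ] pos [ 0.6457 -0.2047  0.3199]
0.5 [ 0.5269 -0.2617]
0.7 [ 0.5005 -0.2521]
0.9 [ 0.4765 -0.2374]
1.1 [ 0.4559 -0.2183]
1.3 [ 0.4395 -0.1955]
1.45 [ 0.4304 -0.1765]
1.57 [ 0.4252 -0.1604]
```

>>> move_arm --deltas '[[[13, 28, 0], 0], [[16, 33, 5], 0], [[16, 33, 5], 0], [[8, 16, 5], 0], [[0, 0, 0], 0]]'

```text
time_s: 4.4
position: [0.542, -0.2752, 0.302]
eef_rot: [3.129, 0.02, -1.409]
force: [-0.0, 0.4, -0.3]
opening: 0.005
```

```bash
python3 -c "
from h import *
p=fing(.5,.145,.035); print(p,get_state()['eef_rot'])
grab('top','top3')
to(*p,.21,-81.3)
"
```

```text
[ 0.5449026  -0.27353954] [ 3.12904523  0.0198232  -1.40925474]
t 4.45 delta [ 1.4 -2.8 92.3] twist 0.7 F [-0.4  0.5  0.4] pos [ 0.5432 -0.2743  0.3024]
```

View pics/top3.png

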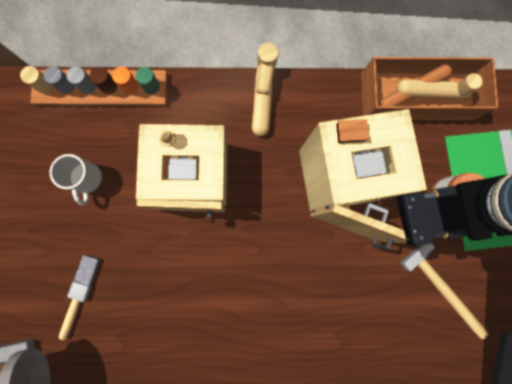

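The top view shows the hook plate sprung back, the heel still on the roof at (352,130), and the tool above the wedge between the door and the front. Descending into it.

>>> move_arm --deltas '[[[1, -3, 25], 0], [[0, 0, 25], 0], [[0, 0, 25], 0], [[0, 0, 15], 0], [[0, 0, 0], 0]]'

```text
time_s: 4.95
position: [0.5533, -0.2663, 0.2101]
eef_rot: [3.139, 0.021, -1.398]
force: [0.0, 0.6, 0.7]
opening: 0.005
```

```bash
python3 -c "
from h import *
print(get_state()['eef_rot'])
for a in ((.5,.14,.014),(.7,.14,.014),(.9,.14,.014)): to(*fing(*a),.212)
"
```

```text
[ 3.13875222  0.02125139 -1.39795416]
t 4.95 delta [-9.1 25.2 -1.7] twist 0 F [0.  0.6 0.7] pos [ 0.5533 -0.2663  0.2101]
t 4.95 delta [-23.1  49.6  -1.3] twist 0 F [0.  0.6 0.7] pos [ 0.5533 -0.2663  0.2101]
t 4.95 delta [-41.7  70.7  -0.8] twist 0 F [0.  0.6 0.7] pos [ 0.5533 -0.2663  0.2101]
```

>>> move_arm --deltas '[[[-1, 12, 0], 0], [[-2, 12, 0], 0], [[-5, 12, 0], 0], [[-6, 12, 0], 0]]'

```text
time_s: 5.35
position: [0.5051, -0.2588, 0.2129]
eef_rot: [-3.138, 0.019, -1.394]
force: [1.1, -0.7, 0.6]
opening: 0.006
```

```bash
python3 -c "
from h import *
for t in (.7,.9,1.1): to(*fing(t,.14,.014),.212)
"
```

```text
t 5.35 delta [-7.4  3.4  1.1] twist 0 F [ 1.1 -0.7  0.6] pos [ 0.5051 -0.2588  0.2129]
t 5.35 delta [-26.1  24.4   1.4] twist 0 F [ 1.1 -0.7  0.6] pos [ 0.5051 -0.2588  0.2129]
t 5.35 delta [-48.5  41.3   1.7] twist 0 F [ 1.1 -0.7  0.6] pos [ 0.5051 -0.2588  0.2129]
```

>>> move_arm --deltas '[[[-8, 8, 0], 0], [[-10, 9, 0], 0], [[-11, 8, 0], 0], [[-10, 8, 0], 0]]'

```text
time_s: 5.75
position: [0.4624, -0.226, 0.2168]
eef_rot: [-3.132, 0.014, -1.397]
force: [0.2, 0.3, 0.1]
opening: 0.007
```

```bash
python3 -c "
from h import *
for t in (.9,1.1,1.3,1.5): to(*fing(t,.14,.014),.212)
grab('top','top4')
"
```

```text
t 5.75 delta [ 13.8 -11.9   4.7] twist 0 F [0.2 0.3 0.1] pos [ 0.4624 -0.226   0.2168]
t 5.75 delta [-8.6  5.1  4.9] twist 0 F [0.2 0.3 0.1] pos [ 0.4624 -0.226   0.2168]
t 5.75 delta [-33.9  17.3   5.1] twist 0 F [0.2 0.3 0.1] pos [ 0.4624 -0.226   0.2168]
t 5.75 delta [-61.2  24.2   5.4] twist 0 F [0.2 0.3 0.1] pos [ 0.4624 -0.226   0.2168]
```

View pics/top4.png

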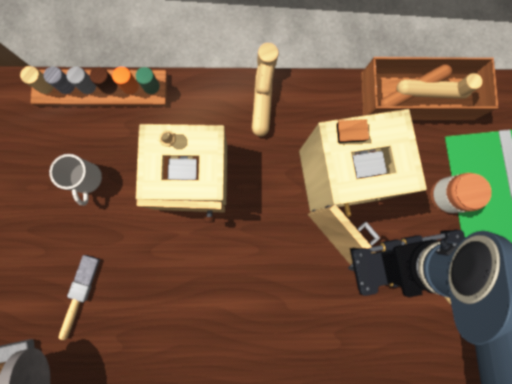

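The door is following the finger and is now at about 1 rad, running from (325,210) to the gripper at (365,265). Continuing along the arc.

>>> move_arm --deltas '[[[-8, 5, 2], 0], [[-10, 6, 1], 0], [[-10, 4, 1], 0], [[-8, 4, 1], 0]]'

```text
time_s: 6.2
position: [0.4348, -0.1902, 0.2127]
eef_rot: [-3.132, 0.013, -1.396]
force: [1.0, -0.8, -0.2]
opening: 0.01
```

```bash
python3 -c "
from h import *
for t in (1.3,1.5,1.57): to(*fing(t,.14,.014),.212)
grab('top','top5')
"
```

```text
t 6.2 delta [ 6.  -3.8  0.7] twist 0 F [ 1.  -0.8 -0.2] pos [ 0.4348 -0.1902  0.2127]
t 6.2 delta [-21.2   3.1   1. ] twist 0 F [ 1.  -0.8 -0.2] pos [ 0.4348 -0.1902  0.2127]
t 6.2 delta [-31.    4.2   1.1] twist 0 F [ 1.  -0.8 -0.2] pos [ 0.4348 -0.1902  0.2127]
```

View pics/top5.png

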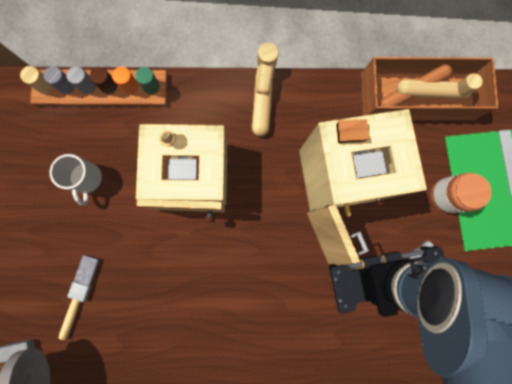

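```bash
cat >> h.py <<'E'
def doorang(tag):
    z=np.load(tag+'.npz');P=world(z['d'],z);im=z['im'].astype(int)
    H=np.array([-.08,.088]); Q=(P[...,:2]-OC)@RC
    mk=(abs(P[...,2]-.24)<.006)&(Q[...,0]<-.1)&(Q[...,0]>-.28)&(abs(Q[...,1])<.16)&(im[...,0]-im[...,2]>25)&(im[...,0]>120)
    k,lab,st,c=cv2.connectedComponentsWithStats(mk.astype(np.uint8)); i=1+np.argmax(st[1:,4]); p=(Q[lab==i]*1000).astype(np.float32)
    vx,vy,x,y=cv2.fitLine(p,cv2.DIST_HUBER,0,.01,.01).ravel()
    print(tag,len(p),'door angle',np.arctan2(abs(vx),-vy*np.sign(-vx)),'mean',x,y, 'rect',cv2.minAreaRect(p))
E
python3 -c "
from h import *
doorang('top4');doorang('top5')"
```

```text
top4 345 door angle 1.0017308 mean -134.1268 64.471115 rect ((-134.09457397460938, 63.74656677246094), (84.97440338134766, 14.403504371643066), 30.846445083618164)
top5 415 door angle 1.3330935 mean -146.21083 80.43922 rect ((-145.61033630371094, 79.7501220703125), (95.41228485107422, 14.620680809020996), 13.259404182434082)
```

```bash
python3 -c "
from h import *
s=get_state(); q=RC.T@(s['position'][:2]-OC)-[-.08,.088]; t=1.333
print('r',q@[-np.sin(t),-np.cos(t)],'off',q@[np.cos(t),-np.sin(t)])
off=q@[np.cos(t),-np.sin(t)]
to(*fing(1.56,.135,max(off,.008)),.212)
"
```

```text
r 0.14244053927078784 off 0.010213174969034454
t 6.25 delta [-31.8  -1.9   0.9] twist 0 F [-1.4  0.4 -1. ] pos [ 0.4336 -0.1889  0.2124]
```

>>> move_arm --deltas '[[[-8, 1, 0], 0], [[-7, 0, 0], 0], [[-6, 0, 0], 0], [[-4, 0, 0], 0]]'

```text
time_s: 6.65
position: [0.4268, -0.1627, 0.2121]
eef_rot: [-3.136, 0.015, -1.395]
force: [0.1, -0.3, 0.1]
opening: 0.005
```

```bash
python3 -c "
from h import *
grab('top','top6'); doorang('top6')
to(*fing(1.57,.135,.010),.212)
"
```

```text
top6 405 door angle 1.5439384 mean -146.24005 93.46782 rect ((-147.1375732421875, 92.4365005493164), (94.70858764648438, 14.883661270141602), 2.363306760787964)
t 6.7 delta [-5.7 -3.8  0.2] twist 0 F [-0.9  0.9  0.8] pos [ 0.4268 -0.162   0.2121]
```

>>> move_arm --deltas '[[[-5, 0, 0], 0], [[0, 0, 0], 0]]'

```text
time_s: 6.9
position: [0.426, -0.1565, 0.2121]
eef_rot: [-3.136, 0.016, -1.394]
force: [0.2, -0.4, -1.0]
opening: 0.004
```

```bash
python3 -c "
from h import *
grab('top','top7'); doorang('top7')
to(*fing(1.57,.135,.030),.212)
"
```

```text
top7 403 door angle 1.5916429 mean -145.61923 97.00697 rect ((-147.69735717773438, 95.89772033691406), (14.980875968933105, 95.4981918334961), 89.06460571289062)
t 6.95 delta [19.3 -3.1 -0.1] twist 0 F [0.4 0.2 0.2] pos [ 0.4261 -0.157   0.2122]
```

The door now reads about 1.57–1.59. Backing the finger off its inner face, then lifting.

>>> move_arm --deltas '[[[10, 0, 0], 0], [[18, 0, 0], 0], [[8, 0, -5], 0], [[0, 0, -25], 0], [[0, 0, -40], 0]]'

```text
time_s: 7.45
position: [0.4297, -0.1967, 0.2788]
eef_rot: [3.138, 0.023, -1.397]
force: [0.2, -1.0, -0.3]
opening: 0.005
```

>>> move_arm --deltas '[[[20, 0, -30], 0], [[35, 0, -20], 0], [[40, 0, 0], 0], [[40, 0, 0], 0], [[20, 0, 0], 0]]'

```text
time_s: 7.95
position: [0.4608, -0.3562, 0.3373]
eef_rot: [-3.133, 0.013, -1.393]
force: [0.2, -0.4, -0.5]
opening: 0.004
```

>>> move_arm --deltas '[[[0, 0, 0], 0], [[0, 0, 0], 0]]'

```text
time_s: 8.15
position: [0.46, -0.36, 0.3368]
eef_rot: [-3.134, 0.013, -1.399]
force: [-0.0, 0.9, 0.5]
opening: 0.006
```

```bash
python3 -c "
from h import *
grab('top','top8'); grab('side','side8');doorang('top8');doorang('side8'); s=get_state(); print(s['time_s'],s['force'],s['position'])
"
```

```text
top8 693 door angle 1.5832458 mean -178.40019 97.128716 rect ((-177.19937133789062, 96.33644104003906), (14.565206527709961, 154.4570770263672), 89.23666381835938)
side8 578 door angle 1.5829678 mean -179.15794 95.617165 rect ((-177.89227294921875, 95.70648956298828), (14.00141429901123, 154.98890686035156), 89.4583740234375)
8.25 [-0.14075638  0.53447531 -0.23435937] [ 0.45994658 -0.35924446  0.33689087]
```

View pics/top8.png

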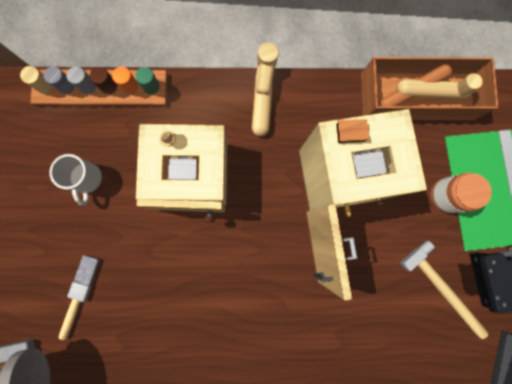

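View pics/side8.png

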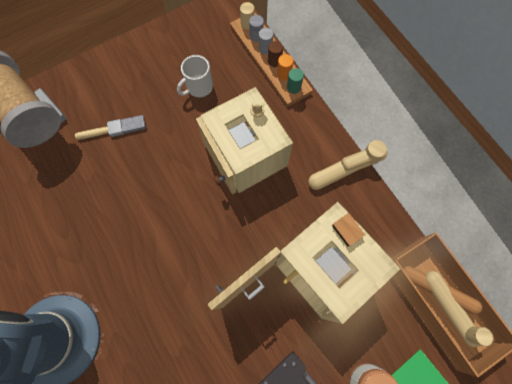

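Both views show the tall door square to its front (top view (325,210) to (345,297), about 1.58 rad). The low cupboard is shut, the heel is in place at (352,130), and the robot is clear of everything. Handing in.

```bash
python3 -c "
from h import *
print(hand_in())"
```

```text
the job is handed in; nothing more can be done
None
```

The taller cupboard is open and its door stands about square to the front. I pressed the hook plate about 16 mm with closed fingers until the door sprang ajar. Then I let the plate go, put the fingers behind the door from above, swung it round and pulled the gripper clear.

**Door angle:** the last pictures put it at about 1.58 rad, and the top and side cameras agree.

**Rest of the scene:** the plate has sprung back, the rubber heel is where it was, and the lower cupboard still looks shut; I judged that from the pictures, not a measured angle. The robot touches nothing, with about 0.6 N on the tool, which is noise level.

**Limits:** I handed in at 8.25 s of the 38 s allowed. The highest force I read was about 10 N. No check failed or disagreed.

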